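# Load the dead-weight stand

## Task

Load the dead-weight stand: thread the four steel ring masses over its stem so that they lie flat on its table in one stack, the widest at the bottom and each narrower one on the next wider, the narrowest on top. Leave the roll of white tape, the spool of thread tape and the hexagon fitting where they are.

Things in the scene. Friction and masses are not known exactly. Their poses are not given: they have to be found in the camera images.
- mass_68_c (a point): The widest of four ring-shaped bright steel masses: a flat disc 68 mm in outside diameter and 12 mm thick with a plain 22 mm hole through its middle, lying flat on the bench, hole upward. This point is its centre, 6 mm above its underside; z is its axis.
- mass_58_c (a point): The second widest of four ring-shaped bright steel masses: a flat disc 58 mm in outside diameter and 12 mm thick with a plain 22 mm hole through its middle, lying flat on the bench, hole upward. This point is its centre, 6 mm above its underside; z is its axis.
- mass_48_c (a point): The second narrowest of four ring-shaped bright steel masses: a flat disc 48 mm in outside diameter and 12 mm thick with a plain 22 mm hole through its middle, lying flat on the bench, hole upward. This point is its centre, 6 mm above its underside; z is its axis.
- mass_38_c (a point): The narrowest of four ring-shaped bright steel masses: a flat disc 38 mm in outside diameter and 12 mm thick with a plain 22 mm hole through its middle, lying flat on the bench, hole upward. This point is its centre, 6 mm above its underside; z is its axis.
- stand_table (a point): The loading stand, fixed to the bench: grey round foot 100 mm across, 11 mm high; on it a round metal table 62 mm across, its top 20 mm above the bench; from the table's middle rises a steel stem 10 mm in diameter, its tip 46 mm above the table (the last 8 mm taper to 4 mm). The masses rest on the table, round the stem. This point: centre of the table's top, on the stem's axis; z is up.
- white_roll_c (a point): Bystander: roll of white tape lying flat, 48 mm across, 19 mm high, loose. This point is its centre.
- steel_fitting_c (a point): Bystander: pale metal hexagon fitting standing upright with its thread up, 27x31x31 mm, loose. This point is its centre.
- thread_tape_c (a point): Bystander: yellow and white spool of thread tape lying flat, 52 mm across, 13 mm high, loose. This point is its centre.
Things that resemble listed ones, but are neither listed nor needed, are in the scene too. Leave any brown or red look-alike of the part that bears mass_68_c alone.

How it is judged (in metres and radians):
At the end, for the whole second after the job is handed in: All four masses are on the stem, at rest and flat (within 7 degrees; either face up), centres within 9 mm of the stem's axis, and stacked from the table upward in the order 68, 58, 48, 38 mm: their centres 6, 18, 30 and 42 mm above the table's top, each within 4 mm (horizontal distance between each of mass_68_c, mass_58_c, mass_48_c, mass_38_c and stand_table below 0.009 m and z of mass_68_c in the frame of stand_table between 0.002 and 0.01 m and (angle between mass_68_c's own z axis and vertical below 0.12 rad or angle between mass_68_c's own z axis and vertical above 3.02 rad) and linear speed of each of mass_68, mass_58, mass_48, mass_38 below 0.02 m/s and z of mass_58_c in the frame of stand_table between 0.014 and 0.022 m and (angle between mass_58_c's own z axis and vertical below 0.12 rad or angle between mass_58_c's own z axis and vertical above 3.02 rad) and z of mass_48_c in the frame of stand_table between 0.026 and 0.034 m and (angle between mass_48_c's own z axis and vertical below 0.12 rad or angle between mass_48_c's own z axis and vertical above 3.02 rad) and z of mass_38_c in the frame of stand_table between 0.038 and 0.046 m and (angle between mass_38_c's own z axis and vertical below 0.12 rad or angle between mass_38_c's own z axis and vertical above 3.02 rad)); the robot touches nothing.
It fails at once if a bystander (white tape roll, hexagon fitting, thread-tape spool) is moved more than 30 mm (distance of any of white_roll_c, steel_fitting_c, thread_tape_c from where it was at the start of the episode above 0.03 m).
It also fails if it takes over 99 s, if anything falls off the work surface, if the arm or the gripper's body presses on something with over 40 N, if the wrist force passes 120 N, or if a joint passes its speed limit or range.

## Robot

A 6-joint arm with a two-finger parallel gripper is mounted at the origin on a cart in front of the work surface, level with it; the furniture and walls round the work are solid. World frame = base frame: x ahead of the robot, y to its left, z up, the work surface at z = 0. Lengths are in mm, angles in rad, forces in N, time in s.
With the tool pointing down it reaches from about 275 to 750 mm from the base axis. Payload 10.2 kg.
Tool frame: the origin (TCP) lies between the finger pads; the fingertips stand 11 mm ahead of it and the grasp point (between the pads) lies 8 mm behind it; z points along the fingers, y is the line along which they close (so a half turn about z gives the same grasp; the last joint's range is limited). The gripper opens to 85 mm and grips with 20 to 120 N. Pads are 22 mm wide; open, the fingers measure 114 mm over their backs; the gripper's body (76 mm by 85 mm) begins 54 mm behind the grasp point. The pads swing forward as they close: fully open they stand 13 mm farther back than shut.
Start: joints at [-1.418, 0.313, 1.498, -0, 1.331, -0.223], TCP at [192.672, -488.374, 242.294] pointing down, gripper open.
Joint ranges: [-2.94, 2.94], [-0.97, 2.17], [0.19, 2.56], [-1.23, 4.37], [0.02, 3.11], [-2.88, 2.88]. Speed limits (rad/s): [2.39, 2.39, 3.01, 3.14, 3.14, 3.14].

## Interface

Orientations are given as a unit quaternion [w, x, y, z].
In Python, from rig import sense, eyes, finish_job gives the robot as it stands.
- The arm moves only by the shell command python3 -m jog 'ROWS' [FORCE]. ROWS is JSON, a list of rows, each a list of 7 numbers: the shift along the tool's x, y, z in m, then the turn, a rotation vector about the tool's x, y, z in rad, then the finger opening in m, from 0 to 0.0854. In form: [[dx, dy, dz, rx, ry, rz, gripper], ...]. A call has 1 to 5 rows; each row shifts and turns the commanded pose from where the row before left it, along the tool's axes as they then stand; what a row does not reach is not made up. A row lasts 1/10 s, in which the tool goes at most 50 mm and 8.59 degrees, less where a joint would pass 70% of its speed; a pose out of reach is approached as far as the arm can. A call is refused whole if a number of a shift passes 0.05 or a number of a turn 0.15, either way. A call with a gripper value outside its range is refused whole. The fingers move at their own pace and stop on an object; FORCE is the grip in N (left out, the last holds). Time passes only in rows, so rows that do not move let the fingers close. It gives the time, the measured TCP pose, the force, the opening and the grip force at its end, in the units of the state.
- sense(): the state, without advancing time (a new reading comes with each control period).
- eyes.capture(name): name is "scene" or "top"; returns the picture (400x640x3 uint8, red, green, blue); there is no depth.
- eyes.calibration(name): a dict with "fx", "fy", "cx", "cy" (pixels), "cam_to_world" (4x4, takes a point from camera to world coordinates). Camera axes: x right, y down, z forward; pixel columns grow to the right and rows downward; lengths in mm; the calibration is good to about 2 mm. A picture is of the moment at which its call begins. calibration takes no time and is no camera call.
- finish_job(): hands the job in; it is judged then, once.
The state is a dict: "time_s": time; "joints": joint angles; "dq": joint speeds; "tau": joint torques, N m; "eef_pos": TCP position; "ee_rot": TCP orientation; "force": force on the tool from outside, world axes, zero at the start; "wrist_torque": the same for the moment, N m; "grip_width": opening from 0.0 (shut) to 1.0 (fully open); "grip_force": force on a finger pad.
Only numpy, scipy, OpenCV 4.12 (cv2) and the standard library are available. Lean on these libraries where they do the work, as an engineer would, in place of code of your own. Each camera call takes 0.05 s, during which the arm holds its last target. There are 200 camera calls.

## Working session

There is one attempt and no reset: what is moved stays moved. The work goes in short steps, Python scripts to look and compute and a shell command to move; the robot and the scene stay as the last step left them, time stands still between calls to the robot, and variables do not carry over. Pictures are saved under pics/ and viewed, at most 14 in all, crops included, and the job is handed in when it is done.

```bash
ls; mkdir -p pics; python3 - <<'E'
from rig import sense, eyes
import cv2
for n in("scene","top"):
    cv2.imwrite(f"pics/{n}0.png",cv2.cvtColor(eyes.capture(n),cv2.COLOR_RGB2BGR)); print(n,eyes.calibration(n))
print(sense())
E
```

```text
pics
scene {'fx': 479.97706335487675, 'fy': 479.97706335487675, 'cx': 313.1637148492463, 'cy': 198.11987414552894, 'cam_to_world': array([[-7.80991201e-01, -4.78429908e-01,  4.01444350e-01,
         4.02369594e+01],
       [-6.24380685e-01,  6.12732867e-01, -4.84465884e-01,
         8.94045540e+02],
       [-1.41951789e-02, -6.29017691e-01, -7.77261372e-01,
         1.12252972e+03],
       [ 0.00000000e+00,  0.00000000e+00,  0.00000000e+00,
         1.00000000e+00]])}
top {'fx': 504.9572255792755, 'fy': 504.9572255792755, 'cx': 320.5290450843439, 'cy': 199.5604832026533, 'cam_to_world': array([[-2.04406054e-02, -9.89640833e-01,  1.42102793e-01,
         4.22158154e+02],
       [-9.99610504e-01,  1.75282701e-02, -2.17163366e-02,
         2.41715499e+02],
       [ 1.90005573e-02, -1.42491339e-01, -9.89613660e-01,
         1.19359852e+03],
       [ 0.00000000e+00,  0.00000000e+00,  0.00000000e+00,
         1.00000000e+00]])}
{'time_s': 0.1, 'joints': array([-1.41838687e+00,  3.13410492e-01,  1.49835252e+00,  1.32751568e-05,
        1.33098179e+00, -2.23392891e-01]), 'dq': array([-0.00048765, -0.00012677, -0.0017142 ,  0.00033048, -0.00188581,
       -0.00099572]), 'tau': array([ 2.26574761e-03, -4.12903154e+01, -2.60139745e+01, -2.31594195e-04,
        3.02772525e-03, -1.50175424e-05]), 'eef_pos': array([ 192.64767249, -488.15261099,  241.78710804]), 'ee_rot': array([-5.75485913e-04,  9.82398586e-01,  1.86795842e-01,  2.68843409e-05]), 'force': array([-0.59131388,  0.3351103 ,  0.78748644]), 'wrist_torque': array([-0.02127053,  0.01338642,  0.00144502]), 'grip_force': 0.0, 'grip_width': 1.0012067051548725}
```

View pics/top0.png

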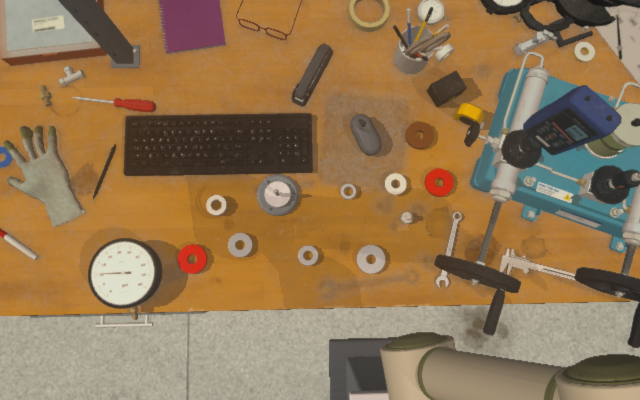

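View pics/scene0.png

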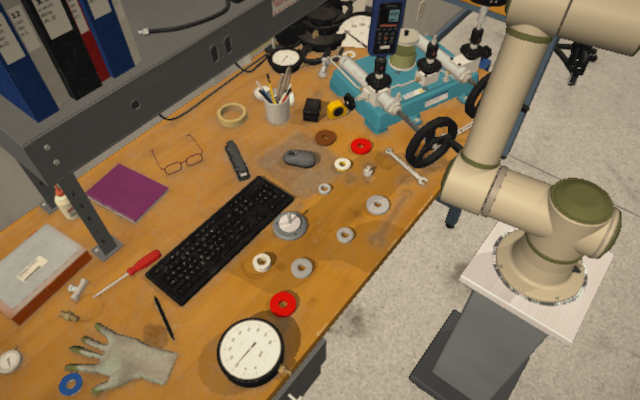

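The top view shows the grey rings at about (371,259) 68, (240,245) 58, (308,256) 48 and (348,191) 38, with the stand at (277,194). The white roll is at (216,205), the thread tape at (396,184) and the fitting at (407,217). The scene view agrees: rings at (377,204), (301,267), (345,235), (324,188), stand at (290,224).

```bash
cat > h.py <<'E'
import numpy as np, cv2
from rig import sense, eyes
def ray(n,uv,z):
    c=eyes.calibration(n);T=c["cam_to_world"]
    d=T[:3,:3]@np.array([(uv[0]-c["cx"])/c["fx"],(uv[1]-c["cy"])/c["fy"],1]);o=T[:3,3]
    return (o+d*(z-o[2])/d[2])
def tri(a,b):
    A=np.zeros((3,3));r=np.zeros(3)
    for n,uv in(("top",a),("scene",b)):
        p=ray(n,uv,0);q=ray(n,uv,100);d=(q-p)/np.linalg.norm(q-p);M=np.eye(3)-np.outer(d,d);A+=M;r+=M@p
    return np.linalg.solve(A,r)
def blob(n,uv,img,w=26,smax=90):
    """grey (low saturation, bright) blob near uv; returns outer ellipse"""
    hsv=cv2.cvtColor(img,cv2.COLOR_RGB2HSV)
    m=((hsv[...,1]<smax)&(hsv[...,2]>95)).astype(np.uint8)
    k=np.zeros_like(m);u,v=uv;k[v-w:v+w,u-w:u+w]=1;m*=k
    cs,_=cv2.findContours(m,cv2.RETR_EXTERNAL,cv2.CHAIN_APPROX_NONE)
    return cv2.fitEllipse(max(cs,key=cv2.contourArea))
E
python3 - <<'E'
from h import *
it,isc=eyes.capture("top"),eyes.capture("scene")
for n,a,b,z in[("68",(371,259),(377,204),12),("58",(240,245),(301,267),12),("48",(308,256),(345,235),12),("38",(348,191),(324,188),12),("stand",(277,194),(290,224),11)]:
    w=24 if n in("68","58") else 20
    ea,eb=blob("top",a,it,w),blob("scene",b,isc,w)
    print(n,np.round(ea[0],1),np.round(ea[1],1),np.round(eb[0],1),np.round(eb[1],1),ray("top",ea[0],z).round(1),ray("scene",eb[0],z).round(1),tri(ea[0],eb[0]).round(1))
vis=np.hstack([cv2.resize(it[160:290,190:450],None,fx=3,fy=3,interpolation=2)])
cv2.imwrite("pics/c1.png",vis[...,::-1])
cv2.imwrite("pics/c2.png",cv2.resize(isc[160:310,230:420],None,fx=4,fy=4,interpolation=2)[...,::-1])
E
```

```text
68 [370.5 258.9] [27.9 28.5] [377.3 204.6] [19.1 22.2] [450.1 102.1  12. ] [450. 105.  12.] [450.8 102.    8.3]
58 [239.9 244.6] [23.5 24.1] [301.3 267.7] [19.5 20.6] [489.4 405.5  12. ] [489.8 407.8  12. ] [490.2 406.3   9.4]
48 [307.6 255.3] [19.2 19.5] [344.7 234.9] [14.6 16.2] [461.5 248.4  12. ] [461.6 250.9  12. ] [462.1 248.8   8.9]
38 [347.9 190.7] [14.9 15.2] [323.8 188.4] [11. 12.] [611.8 150.3  12. ] [612.  152.4  12. ] [612.8 150.4   9.4]
stand [276.8 194.2] [38.9 40.2] [288.  225.6] [28.3 30.7] [606.7 318.9  11. ] [607.8 324.1  11. ] [609.2 320.2   5. ]
```

View pics/c1.png

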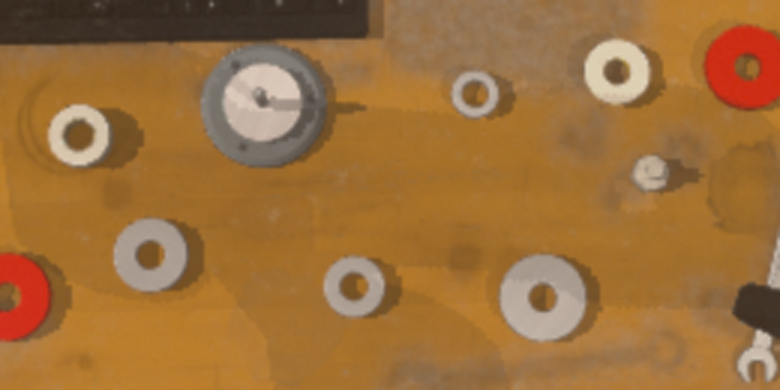

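View pics/c2.png

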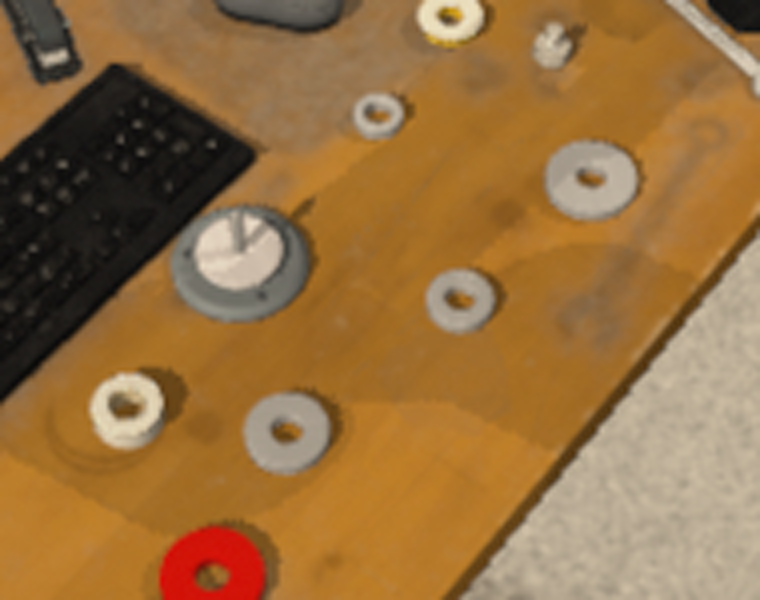

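```bash
python3 -m jog '[[0,0,-0.025,0,0,0.1253,0.085],[0,0,-0.025,0,0,0.1253,0.085],[0,0,-0.01,0,0,0.1253,0.085],[0.03,-0.04,0,0,0,0,0.085],[0.03,-0.045,0,0,0,0,0.085]]'; python3 - <<'E'
from h import *
for n,uv in(("top",(277,194)),("scene",(290,222))):
    im=eyes.capture(n);u,v=uv;k=im[v-16:v+16,u-16:u+16].astype(int)
    m=((k[...,0]>175)).astype(np.uint8)
    m=cv2.morphologyEx(m,cv2.MORPH_CLOSE,np.ones((5,5)))
    c=max(cv2.findContours(m,0,1)[0],key=cv2.contourArea)
    e=cv2.fitEllipse(cv2.convexHull(c)); p=(e[0][0]+u-16,e[0][1]+v-16); print(n,p,e[1],ray(n,p,20).round(1))
print(ray("top",(276.7,191.5),66).round(1),ray("scene",(290,213),66).round(1))
E
```

```text
time_s: 0.7
eef_pos: [250.6, -406.1, 302.0]
ee_rot: [-0.0, 1.0, -0.001, 0.0]
force: [1.2, -0.7, 0.1]
grip_width: 0.993
grip_force: 0.0
top (276.9493293762207, 193.62677669525146) (24.793935775756836, 25.248779296875) [606.6 318.   20. ]
scene (289.0369625091553, 222.43869972229004) (17.861257553100586, 20.425466537475586) [608.2 318.5  20. ]
[604.2 315.6  66. ] [603.4 316.3  66. ]
```

```bash
python3 -m jog '[[0.012,-0.046,0,0,0,0,0.085],[0.012,-0.046,0,0,0,0,0.085],[0.012,-0.046,0,0,0,0,0.085],[0.012,-0.046,0,0,0,0,0.085],[0.012,-0.046,0,0,0,0,0.085]]' && python3 -m jog '[[0.012,-0.046,0,0,0,0,0.085],[0.022,-0.044,0,0,0,0,0.085],[0.022,-0.044,0,0,0,0,0.085],[0.022,-0.044,0,0,0,0,0.085],[0.022,-0.044,0,0,0,0,0.085]]' && python3 -m jog '[[0.02,-0.04,0,0,0,0,0.085],[0.02,-0.02,0,0,0,0,0.085],[0,0,0,0,0,0,0.085]]'
```

```text
time_s: 1.3
eef_pos: [310.4, -175.2, 302.3]
ee_rot: [0.0, 1.0, -0.001, 0.0]
force: [1.3, -0.4, -0.2]
grip_width: 1.001
grip_force: 0.0
time_s: 1.8
eef_pos: [411.0, 47.2, 302.4]
ee_rot: [0.0, 1.0, -0.0, 0.0]
force: [0.8, -1.9, -0.5]
grip_width: 0.996
grip_force: 0.0
time_s: 2.1
eef_pos: [451.6, 107.1, 301.6]
ee_rot: [-0.0, 1.0, 0.002, -0.0]
force: [0.0, 0.1, 0.2]
grip_width: 0.997
grip_force: 0.0
```

```bash
python3 -m jog '[[-0.001,0.004,0.05,0,0,0,0.085],[0,0,0.05,0,0,0,0.085],[0,0,0.05,0,0,0,0.085],[0,0,0.05,0,0,0,0.085],[0,0,0.05,0,0,0,0.085]]' && python3 -m jog '[[0,0,0,0,0,0,0.085],[0,0,0,0,0,0,0.085]]'; python3 - <<'E'
from h import *
a=eyes.capture("top")[190:320,310:450];b=eyes.capture("scene")[140:270,310:450]
cv2.imwrite("pics/g1.png",cv2.resize(np.hstack([a,b]),None,fx=2.8,fy=2.8,interpolation=2)[...,::-1])
E
```

```text
time_s: 2.6
eef_pos: [449.1, 100.3, 51.0]
ee_rot: [0.0, 1.0, -0.0, 0.0]
force: [1.4, 0.3, 0.1]
grip_width: 0.997
grip_force: 0.0
time_s: 2.8
eef_pos: [449.9, 100.7, 53.6]
ee_rot: [0.0, 1.0, -0.0, -0.0]
force: [-0.6, -0.1, 0.6]
grip_width: 0.998
grip_force: 0.0
```

View pics/g1.png

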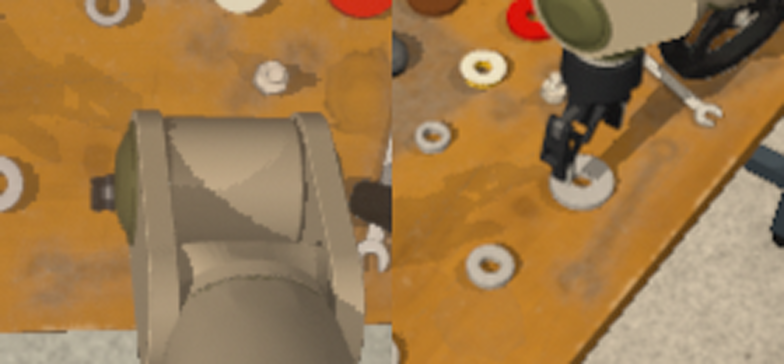

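The fingers straddle the 68 ring, with its centre near (583,182) in the crop. Next I feel down for the bench.

```bash
python3 -m jog '[[0,-0.002,0.015,0,0,0,0.085],[0,0,0.015,0,0,0,0.085],[0,0,0.005,0,0,0,0.085],[0,0,0,0,0,0,0.085]]' && python3 -m jog '[[0,0,0.004,0,0,0,0.085],[0,0,0,0,0,0,0.085]]' && python3 - <<'E'
from h import *
for i in range(5): print(sense()["eef_pos"].round(1))
a=eyes.capture("scene")[140:240,330:450]
cv2.imwrite("pics/g2.png",cv2.resize(a,None,fx=5,fy=5,interpolation=2)[...,::-1])
print(sense()["eef_pos"],sense()["force"])
E
```

```text
time_s: 3.3
eef_pos: [450.1, 103.1, 18.7]
ee_rot: [0.0, 1.0, -0.0, 0.001]
force: [-0.1, 0.7, 0.4]
grip_width: 0.995
grip_force: 0.0
time_s: 3.5
eef_pos: [449.8, 103.2, 14.0]
ee_rot: [0.0, 1.0, -0.0, 0.001]
force: [-0.0, 0.9, -0.2]
grip_width: 0.993
grip_force: 0.0
[449.8 103.2  14. ]
[449.8 103.2  14. ]
[449.8 103.2  14. ]
[449.8 103.2  14. ]
[449.8 103.2  14. ]
[449.74694107 103.20567837  13.95456684] [-0.36920386  0.71632269 -0.19967872]
```

View pics/g2.png

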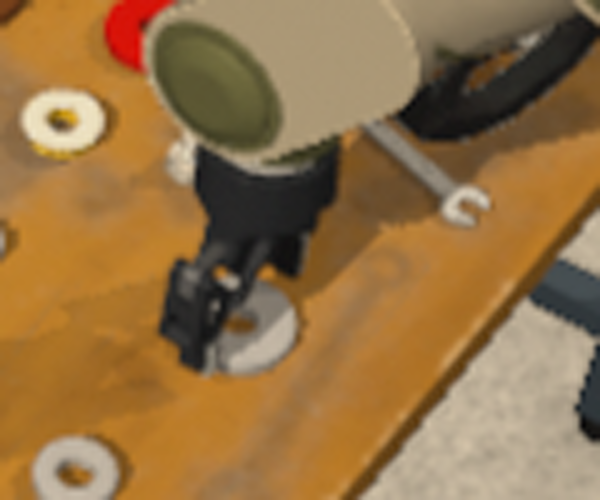

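```bash
python3 -m jog '[[0,0,0.002,0,0,0,0.085],[0,0,0,0,0,0,0.085]]' | sed -n 2,4p && python3 -m jog '[[0,0,0.002,0,0,0,0.085],[0,0,0,0,0,0,0.085]]'| sed -n 2,4p  && python3 -m jog '[[0,0,0.002,0,0,0,0.085],[0,0,0,0,0,0,0.085]]' | sed -n 2,4p
```

```text
eef_pos: [449.5, 103.2, 11.5]
ee_rot: [-0.0, 1.0, -0.0, -0.0]
force: [-0.8, 0.2, -0.2]
eef_pos: [449.4, 103.2, 9.3]
ee_rot: [-0.0, 1.0, -0.0, -0.0]
force: [0.4, -0.5, 0.2]
eef_pos: [449.4, 103.2, 7.2]
ee_rot: [-0.0, 1.0, -0.0, -0.0]
force: [-0.3, 0.0, 0.4]
```

```bash
python3 -m jog '[[0,0,0,0,0,0,0.06],[0,0,0,0,0,0,0.06],[0,0,0,0,0,0,0.06],[0,0,0,0,0,0,0.06],[0,0,0,0,0,0,0.06]]' 60 && python3 -m jog '[[0,0,-0.03,0,0,0,0.06],[0,0,-0.05,0,0,0,0.06],[0,0,-0.03,0,0,0,0.06],[0,0,0,0,0,0,0.06]]'; python3 - <<'E'
from h import *
a=eyes.capture("scene")[110:240,310:450]
cv2.imwrite("pics/g3.png",cv2.resize(a,None,fx=5,fy=4.5,interpolation=2)[...,::-1])
E
```

```text
time_s: 4.65
eef_pos: [449.6, 103.2, 8.4]
ee_rot: [0.0, 1.0, -0.0, 0.0]
force: [-4.0, -1.8, 14.5]
grip_width: 0.758
grip_force: 62.5
time_s: 5.05
eef_pos: [451.1, 103.3, 120.7]
ee_rot: [0.0, 1.0, 0.0, 0.003]
force: [-0.1, 0.2, -3.4]
grip_width: 0.75
grip_force: 71.0
```

View pics/g3.png

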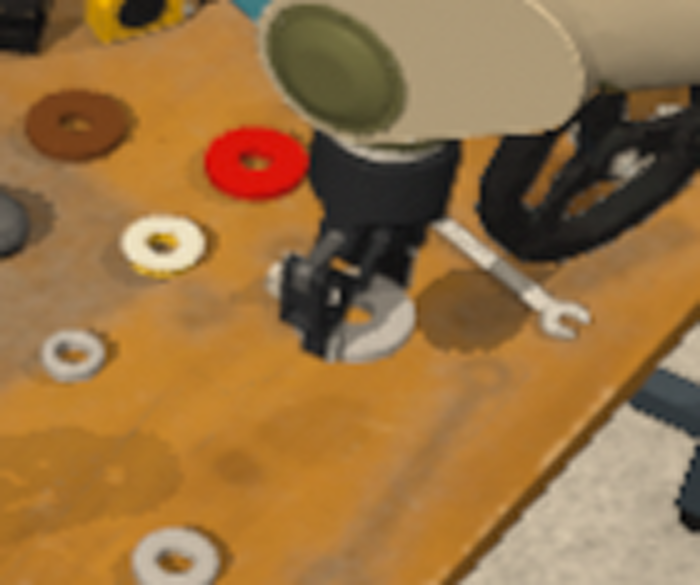

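```bash
python3 - <<'E'
from h import *
print(ray("scene",(380.4,180),125).round(1),ray("scene",(380.4,180),119).round(1),sense()["eef_pos"])
im=eyes.capture("scene")[150:200,355:405]
cv2.imwrite("pics/g4.png",cv2.resize(im,None,fx=10,fy=10,interpolation=2)[...,::-1])
E
```

```text
[449.7 108.4 125. ] [452.1 103.6 119. ] [449.84374523 103.23761476 118.22541071]
```

View pics/g4.png

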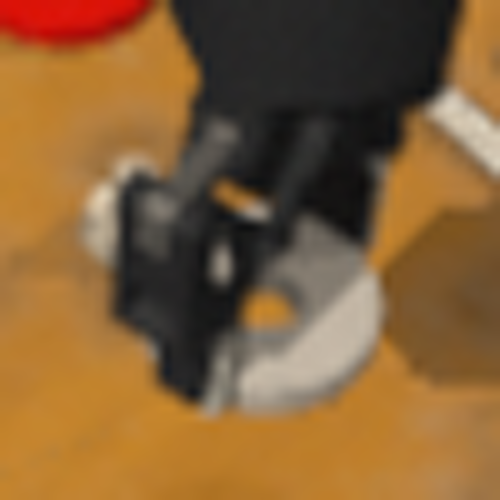

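```bash
python3 -m jog '[[0.025,-0.035,0,0,0,0,0.06],[0.03,-0.04,0,0,0,0,0.06],[0.03,-0.04,0,0,0,0,0.06],[0.03,-0.04,0,0,0,0,0.06],[0.025,-0.035,0,0,0,0,0.06]]' && python3 -m jog '[[0.017,-0.025,0,0,0,0,0.06],[0,0,0,0,0,0,0.06],[0,0,0,0,0,0,0.06]]'; python3 - <<'E'
from h import *
a=eyes.capture("scene")[170:270,230:350];b=eyes.capture("top")[140:240,220:340]
cv2.imwrite("pics/g5.png",cv2.resize(np.vstack([a]),None,fx=6,fy=6,interpolation=2)[...,::-1])
E
```

```text
time_s: 5.65
eef_pos: [589.5, 294.9, 114.0]
ee_rot: [0.001, 1.0, 0.0, -0.002]
force: [0.6, 0.2, -2.5]
grip_width: 0.756
grip_force: 71.0
time_s: 5.95
eef_pos: [605.4, 318.0, 114.0]
ee_rot: [0.001, 1.0, 0.0, -0.002]
force: [-0.5, -1.1, -4.4]
grip_width: 0.755
grip_force: 71.0
```

View pics/g5.png

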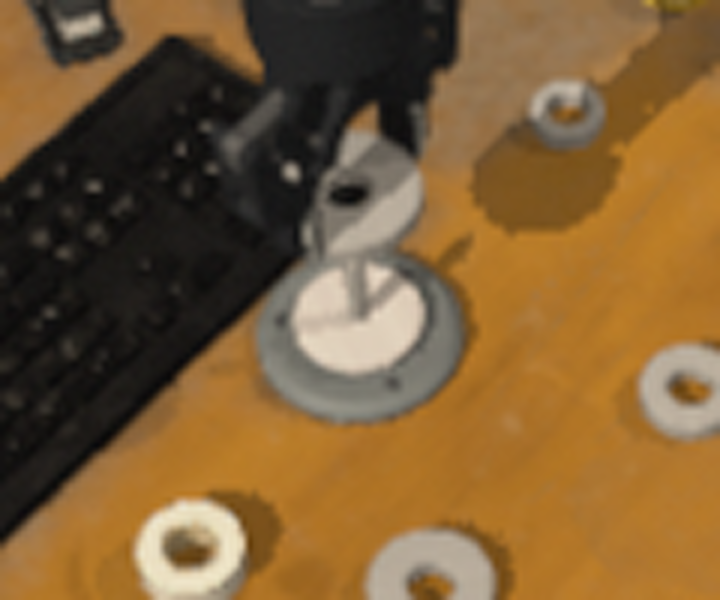

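```bash
python3 - <<'E'
from h import *
print(ray("scene",(287.8,202.3),112).round(1),ray("scene",(290.0,222.8),20).round(1),ray("scene",(289.0,222.4),20).round(1))
E
```

```text
[607.  317.5 112. ] [605.2 317.7  20. ] [608.4 318.4  20. ]
```

```bash
python3 -m jog '[[0,0,0.03,0,0,0,0.06],[0,0,0.02,0,0,0,0.06],[0,0,0,0,0,0,0.06]]' && python3 -m jog '[[0,0,0.02,0,0,0,0.06],[0,0,0.01,0,0,0,0.06],[0,0,0,0,0,0,0.06]]'
```

```text
time_s: 6.35
eef_pos: [604.6, 316.7, 64.1]
ee_rot: [0.001, 1.0, -0.001, -0.003]
force: [-1.0, -0.6, -4.0]
grip_width: 0.748
grip_force: 70.9
time_s: 6.65
eef_pos: [605.9, 317.7, 36.6]
ee_rot: [0.0, 1.0, -0.0, -0.001]
force: [-0.0, -0.0, -4.4]
grip_width: 0.754
grip_force: 70.9
```

```bash
python3 -m jog '[[0,0,0.005,0,0,0,0.06],[0,0,0,0,0,0,0.06]]' && python3 -m jog '[[0,0,0,0,0,0,0.085],[0,0,0,0,0,0,0.085],[0,0,0,0,0,0,0.085],[0,0,0,0,0,0,0.085]]' && python3 -m jog '[[0,0,-0.03,0,0,0,0.085],[0,0,-0.05,0,0,0,0.085],[-0.03,-0.02,-0.02,0,0,0,0.085],[-0.04,-0.03,0,0,0,0,0.085],[-0.04,-0.03,0,0,0,0,0.085]]' && python3 -m jog '[[-0.006,-0.008,0,0,0,0,0.085],[0,0,0,0,0,0,0.085],[0,0,0,0,0,0,0.085]]'; python3 - <<'E'
from h import *
a=eyes.capture("scene")[170:270,230:350]
cv2.imwrite("pics/g6.png",cv2.resize(a,None,fx=6,fy=6,interpolation=2)[...,::-1])
E
```

```text
time_s: 6.85
eef_pos: [606.6, 318.2, 32.8]
ee_rot: [-0.0, 1.0, -0.0, 0.0]
force: [-0.5, 0.7, -3.2]
grip_width: 0.751
grip_force: 70.9
time_s: 7.25
eef_pos: [606.7, 318.3, 33.0]
ee_rot: [-0.0, 1.0, -0.0, 0.0]
force: [0.1, 0.1, -0.3]
grip_width: 0.994
grip_force: 0.0
time_s: 7.75
eef_pos: [495.6, 398.8, 133.5]
ee_rot: [-0.001, 1.0, -0.001, 0.001]
force: [0.9, 1.1, -0.7]
grip_width: 0.998
grip_force: 0.0
time_s: 8.05
eef_pos: [491.4, 405.7, 132.6]
ee_rot: [0.0, 1.0, -0.0, 0.0]
force: [-0.1, -0.1, 0.6]
grip_width: 0.996
grip_force: 0.0
```

View pics/g6.png

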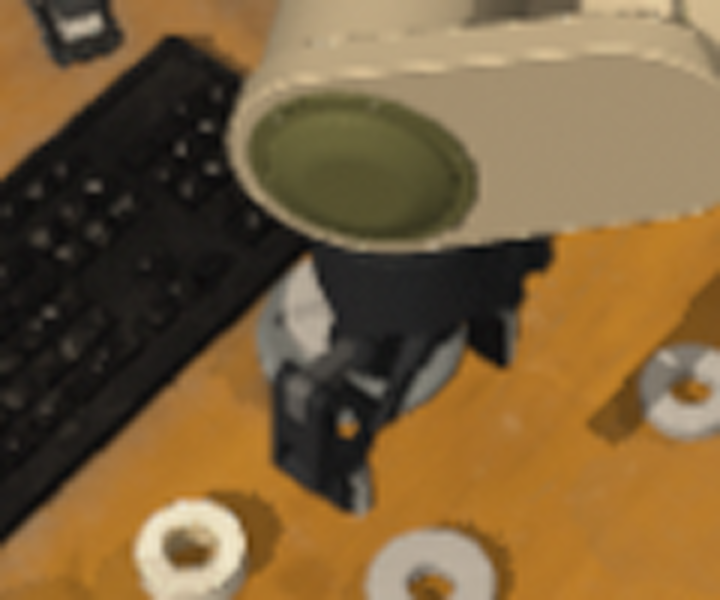

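```bash
python3 -m jog '[[-0.001,-0.001,0.05,0,0,0,0.078],[0,0,0.045,0,0,0,0.078],[0,0,0.015,0,0,0,0.078],[0,0,0,0,0,0,0.078],[0,0,0,0,0,0,0.078]]';  python3 - <<'E'
from h import *
a=eyes.capture("top")[160:230,240:310];b=eyes.capture("scene")[230:300,265:335]
cv2.imwrite("pics/g7.png",cv2.resize(np.hstack([a,b]),None,fx=5.6,fy=5.6,interpolation=2)[...,::-1])
E
```

```text
time_s: 8.6
eef_pos: [491.0, 407.4, 24.5]
ee_rot: [-0.001, 1.0, -0.0, 0.001]
force: [0.2, 0.2, 0.6]
grip_width: 0.909
grip_force: 0.0
```

View pics/g7.png

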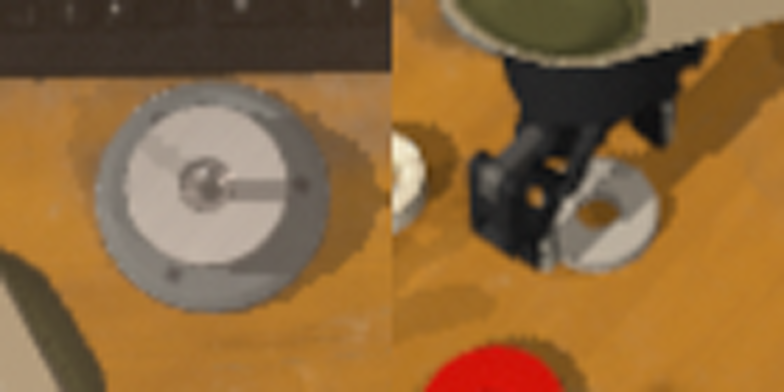

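The 68 ring lies on the table centred on the stem (left half, about (207,185)). The gripper straddles the 58 ring (right half, hole at about (600,213)).

```bash
python3 -m jog '[[-0.001,0,0.01,0,0,0,0.078],[0,0,0.0035,0,0,0,0.078],[0,0,0,0,0,0,0.078]]' && python3 -m jog '[[0,0,0,0,0,0,0.05],[0,0,0,0,0,0,0.05],[0,0,0,0,0,0,0.05],[0,0,0,0,0,0,0.05],[0,0,0,0,0,0,0.05]]' 60 && python3 -m jog '[[0,0,-0.03,0,0,0,0.05],[0,0,-0.05,0,0,0,0.05],[0,0,-0.03,0,0,0,0.05],[0,0,0,0,0,0,0.05]]'
```

```text
time_s: 9.0
eef_pos: [488.1, 407.1, 8.4]
ee_rot: [0.0, 1.0, -0.0, -0.0]
force: [0.2, 0.2, 0.1]
grip_width: 0.917
grip_force: 0.0
time_s: 9.5
eef_pos: [488.8, 407.4, 10.1]
ee_rot: [-0.0, 1.0, 0.0, 0.0]
force: [-3.1, -2.0, 5.6]
grip_width: 0.646
grip_force: 62.0
time_s: 9.9
eef_pos: [490.2, 408.3, 124.0]
ee_rot: [-0.002, 1.0, 0.0, 0.004]
force: [0.9, -0.4, -2.7]
grip_width: 0.651
grip_force: 64.4
```

```bash
python3 -m jog '[[0.03,0.023,0,0,0,0,0.05],[0.03,0.023,0,0,0,0,0.05],[0.03,0.023,0,0,0,0,0.05],[0.027,0.0205,0,0,0,0,0.05],[0,0,0,0,0,0,0.05]]' && python3 -m jog '[[0,0,0,0,0,0,0.05],[0,0,0,0,0,0,0.05]]'; python3 - <<'E'
from h import *
a=eyes.capture("scene")[170:270,230:350]
cv2.imwrite("pics/g8.png",cv2.resize(a,None,fx=6,fy=6,interpolation=2)[...,::-1])
E
```

```text
time_s: 10.4
eef_pos: [607.9, 314.2, 117.0]
ee_rot: [0.001, 1.0, -0.002, -0.001]
force: [-0.3, -0.2, -1.9]
grip_width: 0.652
grip_force: 64.4
time_s: 10.6
eef_pos: [604.5, 318.3, 118.1]
ee_rot: [0.0, 1.0, 0.0, -0.001]
force: [-0.7, 0.1, -2.6]
grip_width: 0.645
grip_force: 64.4
```

View pics/g8.png

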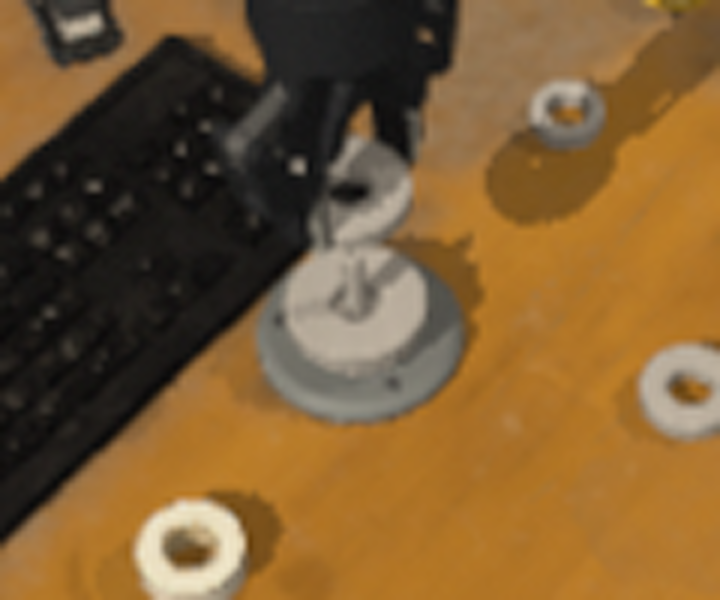

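The 68 ring sits round the stem, at (355,305) in the crop. The held 58 ring's hole at (348,191) is in the same place as the 68 ring's before its good drop.

```bash
python3 -m jog '[[0.001,0,0.03,0,0,0,0.05],[0,0,0.02,0,0,0,0.05],[0,0,0,0,0,0,0.05]]' && python3 -m jog '[[0,0,0.012,0,0,0,0.05],[0,0,0.006,0,0,0,0.05],[0,0,0,0,0,0,0.05],[0,0,0,0,0,0,0.05]]'
```

```text
time_s: 10.95
eef_pos: [604.2, 318.0, 65.8]
ee_rot: [0.001, 1.0, 0.001, -0.003]
force: [0.3, 0.0, -1.9]
grip_width: 0.648
grip_force: 64.3
time_s: 11.35
eef_pos: [606.7, 317.8, 51.6]
ee_rot: [-0.0, 1.0, -0.0, 0.0]
force: [0.6, 0.7, -2.1]
grip_width: 0.654
grip_force: 64.3
```

```bash
python3 -m jog '[[0,0,0.006,0,0,0,0.05],[0,0,0,0,0,0,0.05],[0,0,0,0,0,0,0.05]]' && python3 -m jog '[[0,0,0,0,0,0,0.08],[0,0,0,0,0,0,0.08],[0,0,0,0,0,0,0.08],[0,0,0,0,0,0,0.08]]' && python3 -m jog '[[0,0,-0.03,0,0,0,0.08],[0,0,-0.05,0,0,0,0.08],[-0.04,0.02,0,0,0,0,0.07],[-0.04,0.02,0,0,0,0,0.07],[-0.04,0.02,0,0,0,0,0.07]]' && python3 -m jog '[[-0.025,0.0085,0,0,0,0,0.07],[0,0,0.04,0,0,0,0.07],[0,0,0.04,0,0,0,0.07],[0,0,0,0,0,0,0.07],[0,0,0,0,0,0,0.07]]'; python3 - <<'E'
from h import *
a=eyes.capture("top")[160:230,240:310];b=eyes.capture("scene")[190:260,310:380]
cv2.imwrite("pics/g9.png",cv2.resize(np.hstack([a,b]),None,fx=5.6,fy=5.6,interpolation=2)[...,::-1])
E
```

```text
time_s: 11.65
eef_pos: [606.5, 317.7, 44.9]
ee_rot: [0.0, 1.0, -0.0, -0.0]
force: [-0.3, -0.1, -1.4]
grip_width: 0.65
grip_force: 64.4
time_s: 12.05
eef_pos: [606.7, 317.7, 45.3]
ee_rot: [-0.0, 1.0, -0.0, 0.0]
force: [-0.1, 0.7, -0.7]
grip_width: 0.936
grip_force: 0.0
time_s: 12.55
eef_pos: [484.9, 257.0, 125.2]
ee_rot: [-0.0, 1.0, -0.0, 0.0]
force: [0.8, 0.1, 0.7]
grip_width: 0.822
grip_force: 0.0
time_s: 13.05
eef_pos: [461.9, 249.4, 45.8]
ee_rot: [-0.0, 1.0, -0.0, 0.0]
force: [-0.3, 0.7, 0.8]
grip_width: 0.819
grip_force: 0.0
```

View pics/g9.png

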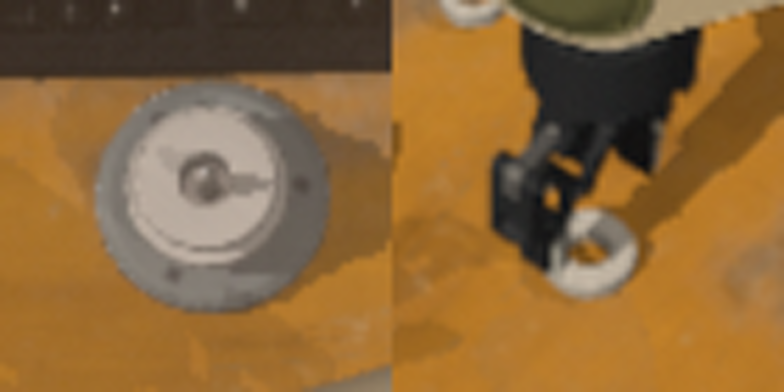

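The 58 ring is threaded on top of the 68, and the gripper straddles the 48 ring (right half, hole at (588,252)).

```bash
python3 -m jog '[[0,0,0.02,0,0,0,0.07],[0,0,0.013,0,0,0,0.07],[0,0,0,0,0,0,0.07],[0,0,0,0,0,0,0.07]]' && python3 -m jog '[[0,0,0,0,0,0,0.04],[0,0,0,0,0,0,0.04],[0,0,0,0,0,0,0.04],[0,0,0,0,0,0,0.04],[0,0,0,0,0,0,0.04]]' 60 && python3 -m jog '[[0,0,-0.03,0,0,0,0.04],[0,0,-0.05,0,0,0,0.04],[0,0,-0.03,0,0,0,0.04],[0,0,0,0,0,0,0.04],[0,0,0,0,0,0,0.04]]'
```

```text
time_s: 13.55
eef_pos: [461.9, 249.3, 12.7]
ee_rot: [-0.0, 1.0, -0.0, 0.0]
force: [0.3, -0.4, -0.1]
grip_width: 0.822
grip_force: 0.0
time_s: 14.05
eef_pos: [462.0, 249.4, 13.4]
ee_rot: [-0.0, 1.0, -0.0, 0.001]
force: [-3.4, -0.8, 11.0]
grip_width: 0.522
grip_force: 59.8
time_s: 14.55
eef_pos: [461.3, 249.2, 122.0]
ee_rot: [-0.0, 1.0, -0.0, 0.0]
force: [0.0, -0.4, -2.0]
grip_width: 0.523
grip_force: 62.4
```

```bash
python3 -m jog '[[0.04,-0.018,0,0,0,0,0.04],[0.04,-0.018,0,0,0,0,0.04],[0.04,-0.02,0,0,0,0,0.04],[0.025,-0.0125,0,0,0,0,0.04],[0,0,0,0,0,0,0.04]]' && python3 -m jog '[[0,0,0,0,0,0,0.04],[0,0,0,0,0,0,0.04]]' && python3 -m jog '[[0,0,0.03,0,0,0,0.04],[0,0,0,0,0,0,0.04],[0,0,0,0,0,0,0.04]]'; python3 - <<'E'
from h import *
a=eyes.capture("scene")[170:270,230:350]
cv2.imwrite("pics/g10.png",cv2.resize(a,None,fx=6,fy=6,interpolation=2)[...,::-1])
E
```

```text
time_s: 15.05
eef_pos: [607.7, 318.2, 118.5]
ee_rot: [0.0, 1.0, -0.0, -0.001]
force: [-1.1, 0.1, -2.4]
grip_width: 0.525
grip_force: 62.4
time_s: 15.25
eef_pos: [605.5, 317.3, 120.9]
ee_rot: [0.0, 1.0, -0.0, -0.001]
force: [-0.3, -0.6, -1.4]
grip_width: 0.528
grip_force: 62.4
time_s: 15.55
eef_pos: [606.0, 317.5, 92.2]
ee_rot: [0.0, 1.0, -0.0, -0.001]
force: [0.9, 0.1, 0.2]
grip_width: 0.52
grip_force: 62.4
```

View pics/g10.png

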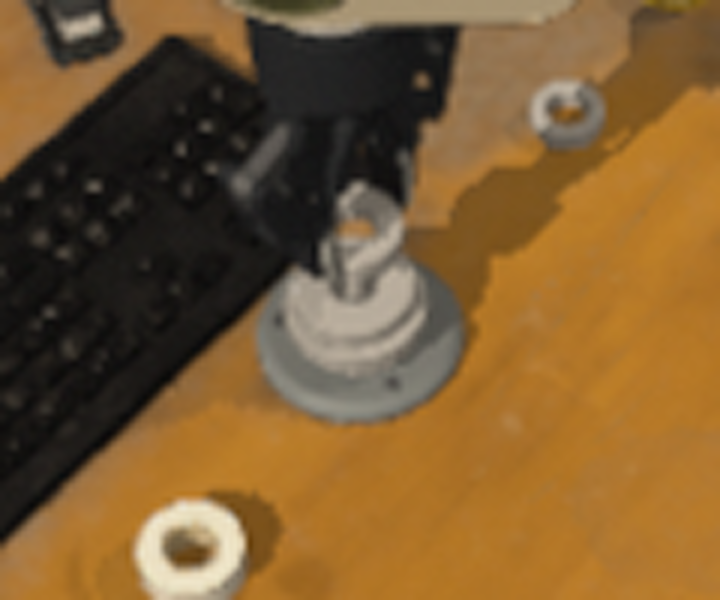

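The held 48 ring (hole at (355,228)) is in line over the stem, and the 58 and 68 rings lie flat below it. That was the 14th and last picture, so I continue by numbers.

```bash
python3 -m jog '[[0,0,0.02,0,0,0,0.04],[0,0,0.012,0,0,0,0.04],[0,0,0,0,0,0,0.04],[0,0,0,0,0,0,0.04]]' && python3 -m jog '[[0,0,0,0,0,0,0.07],[0,0,0,0,0,0,0.07],[0,0,0,0,0,0,0.07],[0,0,0,0,0,0,0.07]]' && python3 -m jog '[[0,0,-0.03,0,0,0,0.07],[0,0,-0.04,0,0,0,0.07],[0,0.03,0,0,0,0,0.07],[0.002,0.045,0,0,0,0,0.065],[0.002,0.045,0,0,0,0,0.065]]' && python3 -m jog '[[0.002,0.046,0,0,0,0,0.06],[0,0,0.04,0,0,0,0.06],[0,0,0.04,0,0,0,0.06],[0,0,0,0,0,0,0.06],[0,0,0,0,0,0,0.06]]'; python3 - <<'E'
from h import *
it,isc=eyes.capture("top"),eyes.capture("scene")
# stack: bright top ring, expected z=56
for n,im,uv in(("top",it,(277,192)),("scene",isc,(289,216))):
    u,v=uv;k=im[v-20:v+20,u-20:u+20]
    m=(k[...,0]>165).astype(np.uint8);c=max(cv2.findContours(m,0,1)[0],key=cv2.contourArea)
    e=cv2.fitEllipse(cv2.convexHull(c));print(n,np.add(e[0],(u-20,v-20)),e[1])
for n,b in(("38",(324,188)),):
    e=blob("scene",b,isc,14);print(e,ray("scene",e[0],12))
E
```

```text
time_s: 16.0
eef_pos: [606.7, 317.8, 60.7]
ee_rot: [-0.0, 1.0, -0.0, 0.0]
force: [0.3, -0.0, -0.9]
grip_width: 0.526
grip_force: 62.4
time_s: 16.4
eef_pos: [606.6, 317.7, 60.4]
ee_rot: [-0.0, 1.0, -0.0, 0.0]
force: [1.0, -0.2, 0.5]
grip_width: 0.817
grip_force: 0.0
time_s: 16.9
eef_pos: [610.3, 196.7, 130.3]
ee_rot: [-0.0, 1.0, 0.001, 0.0]
force: [0.2, -0.7, -0.4]
grip_width: 0.759
grip_force: 0.0
time_s: 17.4
eef_pos: [612.8, 151.9, 50.9]
ee_rot: [-0.0, 1.0, 0.0, 0.0]
force: [-0.2, -0.0, 1.1]
grip_width: 0.702
grip_force: 0.0
top [274.63754654 193.19017601] (22.825010299682617, 27.770160675048828)
scene [289.02709007 218.62480736] (20.81254005432129, 24.986270904541016)
((323.7403869628906, 188.32861328125), (10.914153099060059, 12.582242965698242), 122.21246337890625) [612.3803089 152.3917929  12.       ]
```

```bash
python3 -m jog '[[0,0,0.02,0,0,0,0.06],[0,0,0.0165,0,0,0,0.06],[0,0,0,0,0,0,0.06],[0,0,0,0,0,0,0.06]]' && python3 -m jog '[[0,0,0,0,0,0,0.03],[0,0,0,0,0,0,0.03],[0,0,0,0,0,0,0.03],[0,0,0,0,0,0,0.03],[0,0,0,0,0,0,0.03]]' 60 && python3 -m jog '[[0,0,-0.03,0,0,0,0.03],[0,0,-0.05,0,0,0,0.03],[0,0,-0.03,0,0,0,0.03],[0,0,0,0,0,0,0.03],[0,0,0,0,0,0,0.03]]'
```

```text
time_s: 17.9
eef_pos: [612.8, 151.8, 14.1]
ee_rot: [-0.0, 1.0, 0.0, 0.0]
force: [-1.0, -0.3, -0.3]
grip_width: 0.707
grip_force: 0.0
time_s: 18.4
eef_pos: [613.1, 151.8, 15.2]
ee_rot: [-0.0, 1.0, -0.0, 0.001]
force: [-2.8, -0.3, 8.1]
grip_width: 0.405
grip_force: 59.0
time_s: 18.9
eef_pos: [612.5, 151.7, 123.9]
ee_rot: [-0.0, 1.0, -0.0, 0.0]
force: [-0.1, -0.2, -1.0]
grip_width: 0.407
grip_force: 59.9
```

```bash
python3 -m jog '[[-0.002,-0.042,0,0,0,0,0.03],[-0.002,-0.042,0,0,0,0,0.03],[-0.002,-0.042,0,0,0,0,0.03],[0,-0.04,0,0,0,0,0.03],[0,0,0,0,0,0,0.03]]' && python3 -m jog '[[0,0,0,0,0,0,0.03],[0,0,0,0,0,0,0.03]]' && python3 -m jog '[[0,0,0.03,0,0,0,0.03],[0,0,0.01,0,0,0,0.03],[0,0,0,0,0,0,0.03],[0,0,0,0,0,0,0.03]]'; python3 - <<'E'
from h import *
isc=eyes.capture("scene")
k=isc[185:225,270:310]
h=cv2.cvtColor(k,cv2.COLOR_RGB2HSV)
for r in range(0,40,1): print(185+r,''.join('#' if p[2]>165 and p[1]<70 else '+' if p[2]>110 and p[1]<80 else 'o' if p[1]>=100 and p[2]>80 else '.' for p in h[r]))
E
```

```text
time_s: 19.4
eef_pos: [604.6, 322.1, 121.2]
ee_rot: [-0.0, 1.0, 0.002, -0.001]
force: [-0.8, -0.1, -0.9]
grip_width: 0.41
grip_force: 60.0
time_s: 19.6
eef_pos: [606.4, 316.6, 122.4]
ee_rot: [0.0, 1.0, -0.001, -0.001]
force: [-0.2, 0.5, -0.3]
grip_width: 0.407
grip_force: 60.0
time_s: 20.0
eef_pos: [606.9, 317.3, 84.2]
ee_rot: [-0.0, 1.0, -0.0, 0.0]
force: [-1.1, -0.2, -0.7]
grip_width: 0.407
grip_force: 60.0
185 .............................o....oooooo
186 ............................ooo...oooooo
187 .............................o....oooooo
188 .................................ooooooo
189 .................................ooooooo
190 .................................ooooooo
191 ................................oooooooo
192 ................................oooooooo
193 ..............................oooooooooo
194 .............................ooooooooooo
195 .............................ooooooooooo
196 .............................ooooooooooo
197 ............................oooooooooooo
198 ............................oooooooooooo
199 ...........................ooooooooooooo
200 ........
[... 412 characters left out ...]
...+++..+++oooooooooooooo
210 ..................++++++++oooooooooooooo
211 ...................++++##+.ooooooooooooo
212 ...............+...+++##+.+.oooooooooooo
213 ...............+..++###+.+++.ooooooooooo
214 ................+.++##+++++++..ooooooooo
215 .........++.....+.++++++++++++..oooooooo
216 ........+++#+..++.++++++++++++...ooooooo
217 .......++####++++.++++####+.+++...oooooo
218 ......++########++++######+++++....ooooo
219 .....+++##++#############++++++.....oooo
220 ...o+.+++##+###########++++#+++.....oooo
221 ..oo++++++##++########+++++++++......ooo
222 .oo++..++++##++#+++++++++++++++......ooo
223 ooo++..+#++###+##+++++++#++++#+......ooo
224 ooo++..++#++#####+######++++#+.......ooo
```

```bash
python3 -m jog '[[0,0,0.0105,0,0,0,0.03],[0,0,0,0,0,0,0.03],[0,0,0,0,0,0,0.03]]' && python3 -m jog '[[0,0,0,0,0,0,0.06],[0,0,0,0,0,0,0.06],[0,0,0,0,0,0,0.06],[0,0,0,0,0,0,0.06]]' && python3 -m jog '[[0,0,-0.03,0,0,0,0.06],[0,0,-0.04,0,0,0,0.06],[-0.04,0,-0.01,0,0,0,0.06],[-0.05,0,0,0,0,0,0.06],[-0.05,0,0,0,0,0,0.06]]' && python3 -m jog '[[-0.05,0.0,0,0,0,0,0.06],[-0.04,0.02,0,0,0,0,0.06],[-0.03,0.03,0,0,0,0,0.06],[0,0,0,0,0,0,0.06],[0,0,0,0,0,0,0.06]]'; python3 - <<'E'
from h import *
for n,z0,o in (("top",(170,255),24),("scene",(198,270),24)):
    im=eyes.capture(n);h=cv2.cvtColor(im,cv2.COLOR_RGB2HSV)
    print(n)
    for r in range(z0[0],z0[0]+42): print(r,''.join('#' if p[2]>165 and p[1]<70 else '+' if p[2]>125 and p[1]<80 else 'o' if p[1]>=100 and p[2]>80 else '.' for p in h[r,z0[1]:z0[1]+46]))
    for k,z in(("tip",66),("38top",68),("48top",56),("58top",44),("68top",32)):
        c=eyes.calibration(n);T=np.linalg.inv(c["cam_to_world"]);p=T@[606.7,318,z,1];s=c["fx"]/p[2]
        print(k,(p[0]*s+c["cx"]).round(1),(p[1]*s+c["cy"]).round(1),"px/mm",s.round(3))
E
```

```text
time_s: 20.35
eef_pos: [606.4, 317.7, 72.8]
ee_rot: [0.0, 1.0, -0.0, -0.0]
force: [0.2, 0.7, -0.7]
grip_width: 0.407
grip_force: 60.0
time_s: 20.75
eef_pos: [606.6, 317.7, 73.2]
ee_rot: [-0.0, 1.0, -0.0, 0.0]
force: [0.0, -0.2, -0.1]
grip_width: 0.705
grip_force: 0.0
time_s: 21.25
eef_pos: [464.9, 317.5, 153.3]
ee_rot: [-0.0, 1.0, -0.0, 0.0]
force: [0.0, 2.0, 0.7]
grip_width: 0.708
grip_force: 0.0
time_s: 21.75
eef_pos: [346.7, 267.7, 153.7]
ee_rot: [-0.0, 1.0, -0.0, 0.001]
force: [-0.0, 0.2, -0.5]
grip_width: 0.704
grip_force: 0.0
top
170 ..............................................
171 ..............................................
172 ..............................................
173 ...............o......oo.ooooooooooooooooooooo
174 ooooooooooooooooooooo.....oooooooooooooooooooo
175 oooooooooooooooo..............oooooooooooooooo
176 ooooooooooooo.+................+oooooooooooooo
177 oooooooooooo+...........++++......oooooooooooo
178 ooooooooooo............+++++++......oooooooooo
179 ooooooooo++.....++++++++#+++++++.....ooooooooo
180 oooooooo.+.....+++++++####+++.........oooooo
[... 3326 characters left out ...]
++....+++##########+++...........ooooooooo
230 ooo.++......+++++++++++++...........oooooooooo
231 oooo+++.......+++++++++.+.....+++...oooooooooo
232 oooo++++.........+++++........+++..ooooooooooo
233 oooo.++++.............+.....++++..oooooooooooo
234 ooooo.+++++..........+.....++++..ooooooooooooo
235 oooooo.++++++...+......++..+++..oooooooooooooo
236 ooooooo++++++++++++++++++++++..ooooooooooooooo
237 ooooooooo++++++++++++++++++...oooooooooooooooo
238 oooooooooo.++++++++++++++...oooooooooooooooooo
239 ooooooooooooo.++++++++....oooooooooooooooooooo
tip 288.7 212.8 px/mm 0.362
38top 288.6 212.4 px/mm 0.362
48top 288.9 215.0 px/mm 0.359
58top 289.1 217.6 px/mm 0.357
68top 289.3 220.1 px/mm 0.354
```

```bash
python3 -c "
from rig import finish_job
print(finish_job())"
```

```text
the job is handed in; nothing more can be done
None
```

The job is handed in at about 22 s of robot time: all four masses are threaded on the stem in the order 68, 58, 48, 38 mm, and the last camera check puts the top ring where a flat, full stack should have it; I did not measure the bystanders again, but the arm stayed clear of them.

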